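# Seat the dryer cover's curved seal

### The job

Run your fingertips along the curved black seal on the white dryer cover, from its yellow end to its blue end, gently pressing each of the six orange domes fully home, one after the other in that order. Do it in one low pass, never raising the fingertips more than about 5 cm above the seal between the first dome and the last. Leave the cover lying where it is (do not lift it or push it along) and do not disturb the things standing on it and around it.

Things in the scene. Friction and masses are not known exactly. Their poses are not given: they have to be found in the camera images.
- cover: white steel lint-duct cover of a dryer: a loose slab 190 (x) by 310 (y) by 20 mm, about 2.5 kg, flat on the table at any yaw; origin at the centre of its underside, z up. On it a fixed black rubber seal strip, 42 mm wide, top 24 mm above the table, follows an arc of 150 mm radius about the cover's point x -105, y 0 mm; the domes stand on it.
- yellow_end (a point): centre of the flat yellow tab, 42 by 16 mm, at the seal's starting end; top of the tab, 24 mm above the table
- blue_end (a point): centre of the flat blue tab, 42 by 16 mm, at the seal's finishing end; top of the tab, 24 mm above the table
- dome1_top (a point): top centre of the first orange domed fastener from the yellow tab; domes are 50 mm apart. Round flat cap 36 mm across, standing 6 to 7 mm above the seal at the start (top 30 to 31 mm above the table), 3 mm when fully home (27 mm). This point moves with the dome.
- dome1 (a joint): how far that dome is pressed in, m: 0 fully out, 0.004 fully home against a hard stop. It moves straight down, resists with about 3 N all the way, and stays where it is left (no spring).
- dome2_top (a point): top centre of the second orange domed fastener from the yellow tab; domes are 50 mm apart. Round flat cap 36 mm across, standing 6 to 7 mm above the seal at the start (top 30 to 31 mm above the table), 3 mm when fully home (27 mm). This point moves with the dome.
- dome2 (a joint): how far that dome is pressed in, m: 0 fully out, 0.004 fully home against a hard stop. It moves straight down, resists with about 3 N all the way, and stays where it is left (no spring).
- dome3_top (a point): top centre of the third orange domed fastener from the yellow tab; domes are 50 mm apart. Round flat cap 36 mm across, standing 6 to 7 mm above the seal at the start (top 30 to 31 mm above the table), 3 mm when fully home (27 mm). This point moves with the dome.
- dome3 (a joint): how far that dome is pressed in, m: 0 fully out, 0.004 fully home against a hard stop. It moves straight down, resists with about 3 N all the way, and stays where it is left (no spring).
- dome4_top (a point): top centre of the fourth orange domed fastener from the yellow tab; domes are 50 mm apart. Round flat cap 36 mm across, standing 6 to 7 mm above the seal at the start (top 30 to 31 mm above the table), 3 mm when fully home (27 mm). This point moves with the dome.
- dome4 (a joint): how far that dome is pressed in, m: 0 fully out, 0.004 fully home against a hard stop. It moves straight down, resists with about 3 N all the way, and stays where it is left (no spring).
- dome5_top (a point): top centre of the fifth orange domed fastener from the yellow tab; domes are 50 mm apart. Round flat cap 36 mm across, standing 6 to 7 mm above the seal at the start (top 30 to 31 mm above the table), 3 mm when fully home (27 mm). This point moves with the dome.
- dome5 (a joint): how far that dome is pressed in, m: 0 fully out, 0.004 fully home against a hard stop. It moves straight down, resists with about 3 N all the way, and stays where it is left (no spring).
- dome6_top (a point): top centre of the sixth orange domed fastener from the yellow tab; domes are 50 mm apart. Round flat cap 36 mm across, standing 6 to 7 mm above the seal at the start (top 30 to 31 mm above the table), 3 mm when fully home (27 mm). This point moves with the dome.
- dome6 (a joint): how far that dome is pressed in, m: 0 fully out, 0.004 fully home against a hard stop. It moves straight down, resists with about 3 N all the way, and stays where it is left (no spring).
- dial: loose grey spare dial knob, 40 mm across, 20 mm high, standing on the cover in the hollow of the arc; origin at the centre of its underside. Leave alone.
- tokens: short brass stack of laundry tokens in one piece, 25 mm across, 14 mm high, standing on the cover in the hollow of the arc; origin at the centre of its underside. Leave alone.
- screwdriver: screwdriver lying on the table to the robot's right, beside the cover; leave alone.
- brush: brush lying on the table to the robot's left, beside the cover; leave alone.
- detergent: blue detergent bottle, 84 mm across, 210 mm high, upright on the left; origin at the centre of its underside. Leave alone.
- mug: white mug, 80 mm across, 90 mm high, upright on the right; origin at the centre of its underside. Leave alone.
- spray_can: green can, 54 mm across, 150 mm high, upright on the left; origin at the centre of its underside. Leave alone.

How it is judged (in metres and radians):
On the way, in this order (a step that is already met when the one before it is completed fails the run):
1. the fingertips press the first dome from the yellow end home (3 mm or more of its 4 mm) (value of joint dome1 above 0.003 m and contact force between the fingers and dome1 above 0.3 N), for 0.04 s.
2. the fingertips press the second dome from the yellow end home (3 mm or more of its 4 mm) (value of joint dome2 above 0.003 m and contact force between the fingers and dome2 above 0.3 N), for 0.04 s.
3. the fingertips press the third dome from the yellow end home (3 mm or more of its 4 mm) (value of joint dome3 above 0.003 m and contact force between the fingers and dome3 above 0.3 N), for 0.04 s.
4. the fingertips press the fourth dome from the yellow end home (3 mm or more of its 4 mm) (value of joint dome4 above 0.003 m and contact force between the fingers and dome4 above 0.3 N), for 0.04 s.
5. the fingertips press the fifth dome from the yellow end home (3 mm or more of its 4 mm) (value of joint dome5 above 0.003 m and contact force between the fingers and dome5 above 0.3 N), for 0.04 s.
6. the fingertips press the sixth dome from the yellow end home (3 mm or more of its 4 mm) (value of joint dome6 above 0.003 m and contact force between the fingers and dome6 above 0.3 N), for 0.04 s.
At the end, for the whole second after the job is handed in: all six domes are in by 3 mm or more of their 4 mm; the cover lies flat on the table at rest, within 30 mm of where it was (value of joint each of dome1, dome2, dome3, dome4, dome5, dome6 above 0.003 m and angle between cover's own z axis and vertical below 0.05 rad and height (world z) of cover below 0.006 m and distance of cover from where it was at the start of the episode below 0.03 m and linear speed of cover below 0.02 m/s); the robot touches nothing.
It fails at once if a dome is pressed home while its neighbour on the yellow side is in by less than 2 mm ((value of joint dome2 above 0.003 m and value of joint dome1 below 0.002 m) or (value of joint dome3 above 0.003 m and value of joint dome2 below 0.002 m) or (value of joint dome4 above 0.003 m and value of joint dome3 below 0.002 m) or (value of joint dome5 above 0.003 m and value of joint dome4 below 0.002 m) or (value of joint dome6 above 0.003 m and value of joint dome5 below 0.002 m)).
It fails at once if the fingertips leave the seal upwards part-way: the TCP is more than 115 mm above the table after the first dome is home and before the last is (value of joint dome1 above 0.003 m and value of joint dome6 below 0.003 m and height (world z) of the grasp point above 0.115 m).
It fails at once if the cover or a dome is pressed with more than 40 N (contact force between any of the fingers, the arm and cover above 40 N).
It fails at once if the cover is lifted by 12 mm, tipped by 0.12 rad or moved by 30 mm (height (world z) of cover above 0.012 m or angle between cover's own z axis and vertical above 0.12 rad or distance of cover from where it was at the start of the episode above 0.03 m).
It fails at once if a bystander is moved by more than 40 mm, tipped over, or (dial, tokens) lifted (distance of any of dial, tokens, screwdriver, brush, detergent, mug, spray_can from where it was at the start of the episode above 0.04 m or height (world z) of any of dial, tokens above 0.035 m or angle between any of dial, tokens, detergent, mug, spray_can's own z axis and vertical above 0.5 rad).
It also fails if it takes over 58 s, if anything falls off the work surface, if the arm or the gripper's body presses on something with over 40 N, if the wrist force passes 120 N, or if a joint passes its speed limit or range.

### The arm

A 6-joint arm with a two-finger parallel gripper is mounted at the origin on the work surface. World frame = base frame: x ahead of the robot, y to its left, z up, the work surface at z = 0. Lengths are in mm, angles in rad, forces in N, time in s.
With the tool pointing down it reaches from about 300 to 775 mm from the base axis. Payload 14.6 kg.
Tool frame: the origin (TCP) lies between the finger pads, 19 mm behind the fingertips; this is the grasp point; z points along the fingers, y is the line along which they close (so a half turn about z gives the same grasp; the last joint's range is limited). The gripper opens to 94 mm and grips with 3 to 60 N. Pads are 16 mm wide; open, the fingers measure 119 mm over their backs; the gripper's body (75 mm by 177 mm) begins 78 mm behind the grasp point.
Start: joints at [-1.204, 0.3, 1.521, -0, 1.321, -0.067], TCP at [231.169, -499.049, 224.246] pointing down, gripper open.
Joint ranges: [-3.03, 3.03], [-0.79, 2.21], [0.23, 2.52], [-1.04, 4.18], [0, 3.07], [-2.55, 2.55]. Speed limits (rad/s): [2.22, 2.22, 2.57, 3.14, 3.14, 3.14].

### API

Orientations are given as [roll, pitch, yaw] about the fixed x, y, z axes, in that order (R = Rz(yaw) Ry(pitch) Rx(roll)).
In Python, from cell import manip gives the robot as it stands.
- The arm moves only by the tool servo_tool, never from a script. Its argument "rows" is a list of rows, each a list of 7 numbers: the turn, a rotation vector about the world's x, y, z in degrees, then the shift along the world's x, y, z in mm, then the closure, from 0 (fully open) to 1 (shut). In form: [[rx, ry, rz, dx, dy, dz, fingers], ...]. A call has 1 to 20 rows; each row shifts and turns the commanded pose from where the row before left it; what a row does not reach is not made up. A row lasts 1/8 s, in which the tool goes at most 62.5 mm and 10.7 degrees, less where a joint would pass 70% of its speed; a pose out of reach is approached as far as the arm can. A call with a gripper value outside its range is refused whole. The fingers move at their own pace and stop on an object; "grip_force" is the grip in N (left out, the last holds). Time passes only in rows, so rows that do not move let the fingers close. It gives the time, the measured TCP pose, the force, the opening and the grip force at its end, in the units of the state.
- manip.read_state(): the state, without advancing time (a new reading comes with each control period).
- manip.camera(name): name is "scene" or "top" or "wrist"; returns the picture (400x640x3 uint8, red, green, blue); there is no depth.
- manip.camera_info(name): a dict with "fx", "fy", "cx", "cy" (pixels), "position" and "rotation" of the camera in the world; the wrist camera has in their place "T_tool_cam" (4x4, takes a point from camera to tool coordinates, whose origin is the TCP and whose axes are the flange's). Camera axes: x right, y down, z forward; pixel columns grow to the right and rows downward; lengths in mm; the calibration is good to about 2 mm. A picture is of the moment at which its call begins: read the wrist's pose just before it. camera_info takes no time and is no camera call.
- manip.sign_off(): hands the job in; it is judged then, once.
The state is a dict: "clock": time; "joints": joint angles; "qd": joint speeds; "effort": joint torques, N m; "eef_pos": TCP position; "eef_rot": TCP orientation; "wrist_force": force on the tool from outside, world axes, zero at the start; "moment": the same for the moment, N m; "finger_gap": finger opening in mm; "finger_force": force on a finger pad.
Only numpy, scipy, OpenCV 4.12 (cv2) and the standard library are available. Lean on these libraries where they do the work, as an engineer would, in place of code of your own. Each camera call takes 0.05 s, during which the arm holds its last target. There are 200 camera calls.

## Working session

There is one attempt and no reset: what is moved stays moved. The work goes in short steps, Python scripts to look and compute and a tool call to move; the robot and the scene stay as the last step left them, time stands still between calls to the robot, and variables do not carry over. Pictures are saved under pics/ and viewed, at most 10 in all, crops included, and the job is handed in when it is done.

Besides the shell and the picture viewer there is one more tool, called after "Request:" in YAML: its name, and indented under it one key for each argument. servo_tool: Moves the arm, as the interface text tells. Its arguments: {"type":"object","properties":{"rows":{"type":"array","items":{"type":"array","items":{"type":"number"}}},"grip_force":{"type":"number"}},"required":["rows"]}

```bash
mkdir -p pics
python3 - <<'E'
from cell import manip
import cv2
for n in("top","scene"):
    im=manip.camera(n); cv2.imwrite(f"pics/{n}0.png",im[:,:,::-1]); i=manip.camera_info(n); print(n,i)
print(manip.read_state()); print(manip.camera_info("wrist"))
E
```

```text
top {'fx': 457.38671759854435, 'fy': 457.38671759854435, 'cx': 317.9446674330377, 'cy': 201.1688222517401, 'position': array([ 3.14663537e+02, -1.01874185e+00,  1.31169862e+03]), 'rotation': array([-2.97659458,  0.01201758, -1.56928007])}
scene {'fx': 373.40486425171235, 'fy': 373.40486425171235, 'cx': 317.3094242883264, 'cy': 200.75215864150624, 'position': array([1288.45726667, -480.57950556,  629.33588117]), 'rotation': array([-2.13287985,  0.01326637,  1.00290573])}
{'clock': 0.1, 'joints': array([-1.20362344e+00,  3.00403214e-01,  1.52152249e+00,  2.33676256e-05,
        1.32071487e+00, -6.66077354e-02]), 'qd': array([-0.00044254, -0.00182377, -0.00122996, -0.00026606, -0.00015088,
        0.00095222]), 'effort': array([ 1.57073580e-03, -5.32644439e+01, -3.53282869e+01,  7.10314955e-02,
        2.34601612e-02, -8.03505964e-05]), 'eef_pos': array([ 231.08635495, -498.85428429,  223.74834705]), 'eef_rot': array([-3.14054856e+00, -9.23324356e-05,  4.33774779e-01]), 'wrist_force': array([ 0.14228652, -0.04824225, -0.20043809]), 'moment': array([-0.03664254, -0.03948095,  0.01608792]), 'finger_force': 0.0, 'finger_gap': 94.04076509366145}
{'fx': 294.41667558384063, 'fy': 294.41667558384063, 'cx': 317.95238402031333, 'cy': 198.37805064022345, 'T_tool_cam': array([[-1.51474417e-03, -9.59231815e-01, -2.82616403e-01,
         8.24082923e+01],
       [ 9.99998740e-01, -1.58722175e-03,  2.74978399e-05,
         8.69922638e-01],
       [-4.74951706e-04, -2.82616006e-01,  9.59233010e-01,
        -1.60239008e+02],
       [ 0.00000000e+00,  0.00000000e+00,  0.00000000e+00,
         1.00000000e+00]])}
```

View pics/top0.png

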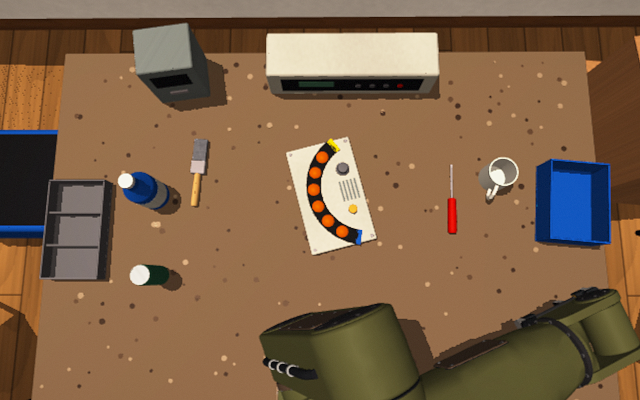

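The top view shows the cover around pixel (332,195). The yellow tab is at about (334,146), the blue tab at about (360,237), and the six orange domes run between them. The dial is at (343,169) and the tokens at (353,209).

```bash
cat > h.py <<'E'
import numpy as np,cv2
from scipy.spatial.transform import Rotation as R
from scipy.optimize import least_squares
def ray(info,uv,z,T=None):
    if T is None: Rm=R.from_euler('xyz',info['rotation']).as_matrix();p=np.array(info['position'])
    else: Rm=T[:3,:3];p=T[:3,3]
    d=Rm@np.array([(uv[0]-info['cx'])/info['fx'],(uv[1]-info['cy'])/info['fy'],1])
    return p+d*(z-p[2])/d[2]
def blobs(im,lo,hi,amin):
    m=cv2.inRange(cv2.cvtColor(im,cv2.COLOR_RGB2HSV),lo,hi)
    n,l,s,c=cv2.connectedComponentsWithStats(m)
    return [(c[i],s[i,4]) for i in range(1,n) if s[i,4]>=amin]
A=np.array([-5,-3,-1,1,3,5])/6
# order sign s: local y increasing or decreasing from yellow
def model(p,s): 
    L=np.c_[-105+150*np.cos(A),s*150*np.sin(A)]
    c,n=np.cos(p[2]),np.sin(p[2]); return L@np.array([[c,n],[-n,c]])+p[:2]
def fit(P):
    best=None
    for s in(1,-1):
        for y0 in np.arange(-3,3.2,.5):
            r=least_squares(lambda p:(model(p,s)-P).ravel(),[*P.mean(0),y0],x_scale=[100,100,1])
            if best is None or r.cost<best[0].cost: best=(r,s)
    return best
E
python3 - <<'E'
from h import *
from cell import manip
im=manip.camera("top");i=manip.camera_info("top")
cv2.imwrite("pics/crop.png",cv2.resize(im[125:265,270:390],None,fx=4,fy=4,interpolation=cv2.INTER_CUBIC)[:,:,::-1])
b=[x for x in blobs(im,(5,180,120),(17,255,255),25) if 280<x[0][0]<385 and 130<x[0][1]<260]
b.sort(key=lambda x:x[0][1]);print(b)
if len(b)==6:
    P=np.array([ray(i,x[0],30)[:2] for x in b]);r,s=fit(P)
    print(P.round(1),s,r.x,r.fun.reshape(-1,2).round(1)); print(model(r.x,s).round(1))
for n,uv,z in(("dial",(343,169),20),("tok",(353,209),34),("y",(334,146),24),("b",(360,237),24)):print(n,ray(i,uv,z))
E
```

```text
[(array([321.66956522, 156.77391304]), np.int32(115)), (array([314.66964286, 172.23214286]), np.int32(112)), (array([313.37398374, 189.19512195]), np.int32(123)), (array([317.65811966, 205.83760684]), np.int32(117)), (array([327.5, 220.5]), np.int32(122)), (array([341.68907563, 230.96638655]), np.int32(119))]
[[658.    4.1]
 [612.3  24.2]
 [562.7  27.8]
 [514.6  15.5]
 [472.8 -12.3]
 [443.2 -52.1]] 1 [549.47021946 -19.88721372   1.82684552] [[-0.1  0.1]
 [-0.  -0.1]
 [-0.   0.1]
 [-0.1 -0.2]
 [ 0.4 -0. ]
 [-0.1  0.1]]
[[657.9   4.2]
 [612.3  24.1]
 [562.7  27.9]
 [514.5  15.3]
 [473.2 -12.3]
 [443.1 -52. ]]
dial [624.11893778 -57.56986241  20.        ]
tok [504.95985826 -84.28918392  34.        ]
y [691.88727751 -31.72013625  24.        ]
b [ 426.78193213 -103.74393673   24.        ]
```

View pics/crop.png

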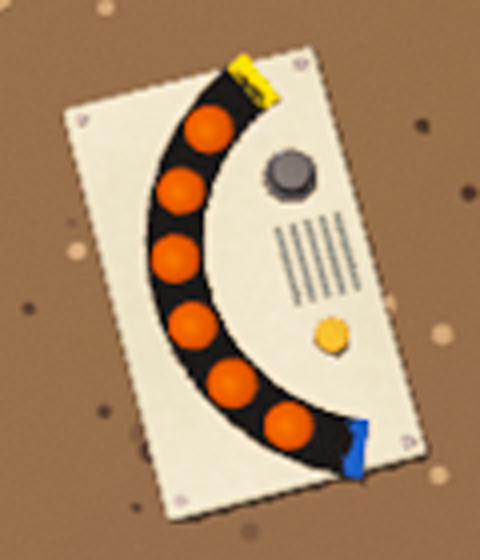

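The fit is good to under 0.5 mm. Next I'll close the fingers and fly to a point above dome 1.

Request:
servo_tool:
  rows:
    - [0, 0, 0, 21, 25, 0, 1]
    - [0, 0, 0, 29, 34, 0, 1]
    - [0, 0, 0, 29, 34, 0, 1]
    - [0, 0, 0, 29, 34, 0, 1]
    - [0, 0, 0, 29, 34, 0, 1]
    - [0, 0, 0, 29, 34, 0, 1]
    - [0, 0, 0, 29, 34, 0, 1]
    - [0, 0, 0, 29, 34, 0, 1]
    - [0, 0, 0, 29, 34, 0, 1]
    - [0, 0, 0, 29, 34, 0, 1]
    - [0, 0, 0, 29, 34, 0, 1]
    - [0, 0, 0, 29, 34, -20, 1]
    - [0, 0, 0, 29, 34, -20, 1]
    - [0, 0, 0, 29, 34, -20, 1]
    - [0, 0, 0, 29, 36, -20, 1]
    - [0, 0, 0, 0, 0, 0, 1]
    - [0, 0, 0, 0, 0, 0, 1]
  grip_force: 10

```text
clock: 2.28
eef_pos: [658.0, 3.6, 144.2]
eef_rot: [-3.142, 0.0, 0.434]
wrist_force: [-0.6, -0.7, 1.1]
finger_gap: 0.9
finger_force: 0.0
```

Request:
servo_tool:
  rows:
    - [0, 0, 0, 0, 0.5, -20, 1]
    - [0, 0, 0, 0, 0, -20, 1]
    - [0, 0, 0, 0, 0, 0, 1]
    - [0, 0, 0, 0, 0, 0, 1]

```text
clock: 2.78
eef_pos: [658.3, 4.3, 104.5]
eef_rot: [3.141, -0.0, 0.434]
wrist_force: [0.6, -0.2, -0.5]
finger_gap: 0.1
finger_force: 0.0
```

Run:
```python
from h import *
from cell import manip
s=manip.read_state();im=manip.camera("wrist");i=manip.camera_info("wrist")
cv2.imwrite("pics/w1.png",im[:,:,::-1])
T=np.eye(4);T[:3,:3]=R.from_euler('xyz',s['eef_rot']).as_matrix();T[:3,3]=s['eef_pos'];T=T@i['T_tool_cam']
print(s['eef_pos'],s['wrist_force'])
for c,a in blobs(im,(5,180,120),(17,255,255),150): print(c.round(),a,ray(i,c,30,T).round(1))
```

```text
[658.27362812   4.25684906 104.47413693] [ 0.5976548  -0.23558953 -0.46534307]
[319. 207.] 1082 [664.    5.3  30. ]
[277. 242.] 665 [619.7  24.7  30. ]
[249. 279.] 376 [575.5  33.8  30. ]
```

View pics/w1.png

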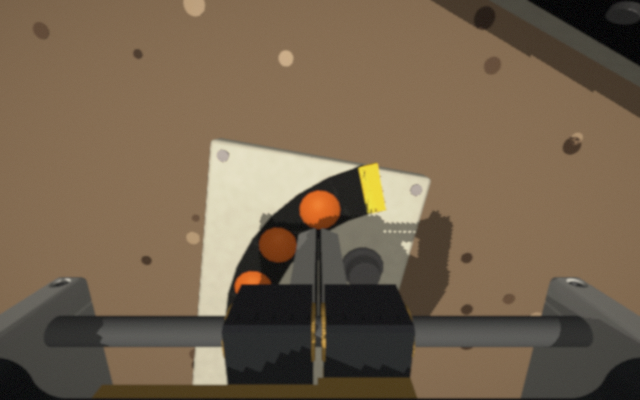

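The wrist view shows dome 1 at (320,209), dome 2 at (277,244), and the yellow tab at (372,188). The dial is at (364,266), clear of the fingers. I'll compare these with the top-view fit.

Run:
```python
from h import *
from cell import manip
s=manip.read_state();i=manip.camera_info("wrist");t=manip.camera_info("top")
T=np.eye(4);T[:3,:3]=R.from_euler('xyz',s['eef_rot']).as_matrix();T[:3,3]=s['eef_pos'];T=T@i['T_tool_cam']
p=[549.47,-19.89,1.82685];c,n=np.cos(p[2]),np.sin(p[2])
W=lambda x,y:np.array([c*x-n*y+p[0],n*x+c*y+p[1]])
def proj(P,info,T=None):
    if T is None: Rm=R.from_euler('xyz',info['rotation']).as_matrix();o=np.array(info['position'])
    else: Rm=T[:3,:3];o=T[:3,3]
    q=Rm.T@(np.array(P)-o);return (q[:2]/q[2]*info['fx']+[info['cx'],info['cy']]).round(1)
pts={"c++":(95,-155,20),"c-+":(-95,-155,20),"tab":(-105+150*np.cos(1.12),-150*np.sin(1.12),24)}
for k,a in enumerate(A):pts[f"d{k+1}"]=(-105+150*np.cos(a),150*np.sin(a),30.5)
for k,(x,y,z) in pts.items():
    P=[*W(x,y),z];print(k,np.round(P,1),"wrist",proj(P,i,T),"top",proj(P,t))
tip=s['eef_pos']-[0,0,19];print("tip in wrist",proj(tip,i,T))
for uv,z in(((212,140),20),((430,178),20),((372,188),24),((320,209),30)):print(uv,ray(i,uv,z,T).round(1))
```

```text
c++ [675.4 111.3  20. ] wrist [207. 140.] top [285. 152.]
c-+ [723.5 -72.5  20. ] wrist [430.8 179.7] top [347.9 135.9]
tab [690.1 -24.1  24. ] wrist [362.9 192.2] top [331.4 146.6]
d1 [657.9   4.2  30.5] wrist [316.7 214.1] top [321.6 156.8]
d2 [612.3  24.1  30.5] wrist [274.4 249.9] top [314.7 172.2]
d3 [562.7  27.9  30.5] wrist [249.9 293. ] top [313.3 189.2]
d4 [514.5  15.3  30.5] wrist [244.1 337.2] top [317.7 205.9]
d5 [473.2 -12.3  30.5] wrist [255.3 377.4] top [327.5 220.3]
d6 [443.1 -52.   30.5] wrist [280.1 410.2] top [341.7 231. ]
tip in wrist [316.7 241.2]
(212, 140) [677.1 107.6  20. ]
(430, 178) [724.4 -71.2  20. ]
(372, 188) [696.6 -29.4  24. ]
(320, 209) [663.1   3.6  30. ]
```

Top and wrist views agree to a few mm, so I'll bias x by +2 mm. Now down onto dome 1.

Request:
servo_tool:
  rows:
    - [0, 0, 0, 2, 0, -20, 1]
    - [0, 0, 0, 0, 0, -20, 1]
    - [0, 0, 0, 0, 0, -9, 1]
    - [0, 0, 0, 0, 0, -3, 1]
    - [0, 0, 0, 0, 0, -2, 1]
    - [0, 0, 0, 0, 0, -1, 1]
    - [0, 0, 0, 0, 0, -1, 1]
    - [0, 0, 0, 0, 0, -1, 1]
    - [0, 0, 0, 0, 0, 0, 1]

```text
clock: 3.95
eef_pos: [660.4, 4.4, 47.6]
eef_rot: [3.141, -0.001, 0.434]
wrist_force: [0.4, -0.8, 2.1]
finger_gap: 0.4
finger_force: 1.4
```

Request:
servo_tool:
  rows:
    - [0, 0, 0, 0, 0, -0.7, 1]
    - [0, 0, 0, 0, 0, -0.7, 1]
    - [0, 0, 0, 0, 0, -0.3, 1]
    - [0, 0, 0, 0, 0, 0, 1]

```text
clock: 4.45
eef_pos: [660.3, 4.4, 45.7]
eef_rot: [3.141, -0.0, 0.434]
wrist_force: [1.6, 0.1, 4.1]
finger_gap: 0.4
finger_force: 1.9
```

Request:
servo_tool:
  rows:
    - [0, 0, 0, 0, 0, -0.4, 1]
    - [0, 0, 0, 0, 0, -0.4, 1]
    - [0, 0, 0, 0, 0, 0, 1]

```text
clock: 4.82
eef_pos: [660.4, 4.4, 45.5]
eef_rot: [3.141, -0.001, 0.434]
wrist_force: [-1.1, 0.7, 8.9]
finger_gap: 0.5
finger_force: 4.6
```

Force rose to 9 N at the stop, so dome 1 is home. Next is dome 2.

Request:
servo_tool:
  rows:
    - [0, 0, 0, 0, 0, 6, 1]
    - [0, 0, 0, 0, 0, 6, 1]
    - [0, 0, 0, -23, 10, 0, 1]
    - [0, 0, 0, -23, 10, 0, 1]
    - [0, 0, 0, 0, 0, 0, 1]
    - [0, 0, 0, 0, 0, -5, 1]
    - [0, 0, 0, 0, 0, -2, 1]
    - [0, 0, 0, 0, 0, -1, 1]
    - [0, 0, 0, 0, 0, -1, 1]
    - [0, 0, 0, 0, 0, -1, 1]
    - [0, 0, 0, 0, 0, -1, 1]
    - [0, 0, 0, 0, 0, -0.5, 1]
    - [0, 0, 0, 0, 0, -0.5, 1]
    - [0, 0, 0, 0, 0, 0, 1]

```text
clock: 6.58
eef_pos: [614.5, 24.3, 45.5]
eef_rot: [3.141, -0.001, 0.434]
wrist_force: [-1.4, -2.1, 8.1]
finger_gap: 0.3
finger_force: 4.5
```

Dome 2 gave 8 N at 45.5, the same height, so it is home. Dome 3 target is (564.5, 28).

Request:
servo_tool:
  rows:
    - [0, 0, 0, 0, 0, 6, 1]
    - [0, 0, 0, 0, 0, 6, 1]
    - [0, 0, 0, -25, 2, 0, 1]
    - [0, 0, 0, -25, 2, 0, 1]
    - [0, 0, 0, 0, 0, 0, 1]
    - [0, 0, 0, 0, 0, -5, 1]
    - [0, 0, 0, 0, 0, -2, 1]
    - [0, 0, 0, 0, 0, -1, 1]
    - [0, 0, 0, 0, 0, -1, 1]
    - [0, 0, 0, 0, 0, -1, 1]
    - [0, 0, 0, 0, 0, -1, 1]
    - [0, 0, 0, 0, 0, -0.5, 1]
    - [0, 0, 0, 0, 0, -0.5, 1]
    - [0, 0, 0, 0, 0, 0, 1]

```text
clock: 8.32
eef_pos: [564.5, 28.4, 45.5]
eef_rot: [3.141, -0.001, 0.434]
wrist_force: [-0.1, 0.2, 9.0]
finger_gap: 0.3
finger_force: 4.7
```

Request:
servo_tool:
  rows:
    - [0, 0, 0, 0, 0, 6, 1]
    - [0, 0, 0, 0, 0, 6, 1]
    - [0, 0, 0, -24, -6, 0, 1]
    - [0, 0, 0, -24, -7, 0, 1]
    - [0, 0, 0, 0, 0, 0, 1]
    - [0, 0, 0, 0, 0, -5, 1]
    - [0, 0, 0, 0, 0, -2, 1]
    - [0, 0, 0, 0, 0, -1, 1]
    - [0, 0, 0, 0, 0, -1, 1]
    - [0, 0, 0, 0, 0, -1, 1]
    - [0, 0, 0, 0, 0, -1, 1]
    - [0, 0, 0, 0, 0, -0.5, 1]
    - [0, 0, 0, 0, 0, -0.5, 1]
    - [0, 0, 0, 0, 0, 0, 1]

```text
clock: 10.07
eef_pos: [516.5, 15.5, 45.4]
eef_rot: [3.141, -0.001, 0.434]
wrist_force: [-1.2, 1.7, 10.8]
finger_gap: 0.4
finger_force: 5.2
```

Dome 4 is home. Dome 5 target is (475, -12).

Request:
servo_tool:
  rows:
    - [0, 0, 0, 0, 0, 6, 1]
    - [0, 0, 0, 0, 0, 6, 1]
    - [0, 0, 0, -21, -14, 0, 1]
    - [0, 0, 0, -21, -14, 0, 1]
    - [0, 0, 0, 0, 0, 0, 1]
    - [0, 0, 0, 0, 0, -5, 1]
    - [0, 0, 0, 0, 0, -2, 1]
    - [0, 0, 0, 0, 0, -1, 1]
    - [0, 0, 0, 0, 0, -1, 1]
    - [0, 0, 0, 0, 0, -1, 1]
    - [0, 0, 0, 0, 0, -1, 1]
    - [0, 0, 0, 0, 0, -0.5, 1]
    - [0, 0, 0, 0, 0, -0.5, 1]
    - [0, 0, 0, 0, 0, 0, 1]

```text
clock: 11.82
eef_pos: [474.5, -12.5, 45.4]
eef_rot: [3.141, -0.001, 0.434]
wrist_force: [-2.0, 2.5, 11.2]
finger_gap: 0.5
finger_force: 5.8
```

Dome 6 target is (444.5, -52).

Request:
servo_tool:
  rows:
    - [0, 0, 0, 0, 0, 6, 1]
    - [0, 0, 0, 0, 0, 6, 1]
    - [0, 0, 0, -15, -20, 0, 1]
    - [0, 0, 0, -15, -20, 0, 1]
    - [0, 0, 0, 0, 0, 0, 1]
    - [0, 0, 0, 0, 0, -5, 1]
    - [0, 0, 0, 0, 0, -2, 1]
    - [0, 0, 0, 0, 0, -1, 1]
    - [0, 0, 0, 0, 0, -1, 1]
    - [0, 0, 0, 0, 0, -1, 1]
    - [0, 0, 0, 0, 0, -1, 1]
    - [0, 0, 0, 0, 0, -0.5, 1]
    - [0, 0, 0, 0, 0, -0.5, 1]
    - [0, 0, 0, 0, 0, 0, 1]

```text
clock: 13.58
eef_pos: [444.4, -52.5, 45.3]
eef_rot: [3.141, -0.001, 0.434]
wrist_force: [-2.4, 4.1, 12.6]
finger_gap: 0.6
finger_force: 6.4
```

All six domes met the hard stop. I'll glide low to the blue end, then lift clear and check.

Request:
servo_tool:
  rows:
    - [0, 0, 0, 0, 0, 5, 1]
    - [0, 0, 0, 0, 0, 5, 1]
    - [0, 0, 0, -7, -20, 0, 1]
    - [0, 0, 0, -7, -25, 0, 1]
    - [0, 0, 0, 0, 0, 20, 1]
    - [0, 0, 0, 0, 0, 40, 1]
    - [0, 0, 0, 0, 0, 40, 1]
    - [0, 0, 0, 0, -40, 40, 1]
    - [0, 0, 0, 0, -50, 0, 1]
    - [0, 0, 0, 0, -50, 0, 1]
    - [0, 0, 0, 0, -50, 0, 1]
    - [0, 0, 0, 0, 0, 0, 1]
    - [0, 0, 0, 0, 0, 0, 1]

```text
clock: 15.2
eef_pos: [429.9, -287.1, 194.6]
eef_rot: [-3.141, 0.0, 0.433]
wrist_force: [-0.1, -0.6, -0.3]
finger_gap: 0.6
finger_force: 0.0
```

Run:
```python
from h import *
from cell import manip
im=manip.camera("top");i=manip.camera_info("top")
cv2.imwrite("pics/end.png",im[:,:,::-1])
b=[x for x in blobs(im,(5,180,120),(17,255,255),25) if 280<x[0][0]<385 and 130<x[0][1]<260]
for x in sorted(b,key=lambda x:x[0][1]):print(x[0].round(1),x[1])
print(manip.read_state()['wrist_force'])
```

```text
[321.8 156.8] 60
[314.8 172.2] 64
[313.3 189.1] 64
[317.8 205.9] 66
[327.6 220.4] 64
[341.9 230.9] 67
[0.76866086 0.56543398 0.50613561]
```

View pics/end.png

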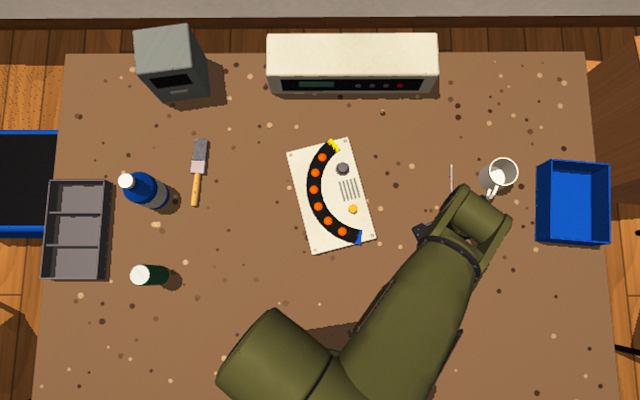

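The cover and the things around it haven't moved. All six domes look equally smaller, at the same pixel positions as before, which fits them all being pressed in.

```bash
python3 -c "
from cell import manip
print(manip.sign_off())"
```

```text
the job is handed in; nothing more can be done
None
```

I pressed all six domes to their hard stops in order from yellow to blue, in one low pass at about 8–13 N each; the cover and everything around it stayed put, and the job is handed in (no verdict was returned).

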